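# Check a rinsed gin bottle over the light panel

### The job

The green bottle in the rack is to be looked over for chips: pull out its pale wooden stopper and park it, cork plug down and fully home, in a free pocket of the white stopper block. Then draw the bottle straight up out of the rack, turn it on its side and hold it lying level about 25 cm above the middle of the light panel, and finish while still holding it there, at rest and resting on nothing. Leave the amber bottles and all the other things where they are.

Things in the scene. Friction and masses are not known exactly. Their poses are not given: they have to be found in the camera images.
- bottle_mid (a point): green glass bottle with a white paper label, loose, 0.19 to 0.30 kg, standing upright in one of the rack's three wells; the point is on its axis, 70 mm above its foot (half-way up); z runs along the axis to the mouth. 140 mm tall: body 56 mm across up to 86 mm above the foot, shoulder narrowing to 106 mm, then a straight neck 26 mm across up to the mouth at 140 mm, with a 19 mm bore. Centre of mass about 51 mm above the foot.
- bottle: the same green bottle; origin at the centre of its foot, z to the mouth
- stopper_head (a point): stopper of the green bottle, loose, 20 g: a pale wooden head 32 mm across and 18 mm high over a cork plug 17 mm across and 20 mm long; it sits loosely in the bottle's mouth (head on the rim) and lifts straight out. The point is at the centre of the head, 9 mm above its underside; z runs from plug to head. In the bottle this point is 149 mm above the bottle's foot.
- stopper: the same stopper; origin at the lower end of the plug
- rack: low wooden bottle rack, fixed, 92 x 278 x 58 mm; origin under its centre on the bench, y along its length, z up. Three wells 59 mm across at y = -85, 0 and +85 mm; bottles stand on its floor 8 mm above the bench and pass through a top board 42 to 54 mm above the bench; the end cheeks are 58 mm high
- amber_a_mid (a point): amber bottle of the same size with a black-headed stopper fixed in it (158 mm tall in all), in another well of the rack; point half-way up the glass, 70 mm above its foot; to be left alone
- amber_b_mid (a point): a second such amber bottle in the remaining well; to be left alone
- block: white plastic stopper block, fixed, 56 x 190 x 30 mm; origin under its centre, y along its length; three round pockets in its top, 21 mm across and 24 mm deep, at y = -62, 0 and +62 mm
- pocket_taken (a point): mouth of the block's pocket at y = -62 mm, on the top face 30 mm above the bench; a black-headed stopper of the same shape sits in it
- pocket_mid (a point): mouth of the middle pocket, free; z up. A stopper fully home has the centre of its head 9 mm above this point
- pocket_end (a point): mouth of the pocket at y = +62 mm, free; otherwise as pocket_mid
- panel_top (a point): middle of the lit top face of the flat light panel (200 x 160 mm, lit white face in an aluminium frame, fixed), 12 mm above the bench; z up
- panel: the light panel; origin under its centre
- spare: black-headed stopper in the taken pocket; to be left alone
- jigger: steel double-cone spirit measure, 44 mm across, 88 mm tall, near the robot; origin at its foot; to be left alone
- jar: jar with a steel lid, 72 mm across, 95 mm tall, beyond the block; origin at its foot; to be left alone
- beaker: open glass cup, 70 mm across, 90 mm tall, beyond the light panel; origin at its foot; to be left alone
- flask: round glass flask on a cork ring, 90 mm across, 137 mm tall, on the robot's right; origin under its centre; to be left alone
- cylinder: glass measuring cylinder with a blue foot, 68 mm across the foot, 28 mm the tube, 194 mm tall, beyond the rack; origin at its foot; to be left alone

How it is judged:
On the way, in this order (a step that is already met when the one before it is completed fails the run):
1. the stopper is out of the bottle and fully home, plug down, in a free pocket, and let go (((horizontal distance between stopper_head and pocket_mid below 0.006 m and z of stopper_head in the frame of pocket_mid between 0.005 and 0.013 m and angle between stopper_head's own z axis and vertical below 0.15 rad) or (horizontal distance between stopper_head and pocket_end below 0.006 m and z of stopper_head in the frame of pocket_end between 0.005 and 0.013 m and angle between stopper_head's own z axis and vertical below 0.15 rad)) and contact force between stopper and the fingers below 0.1 N), for 0.2 s.
2. the bottle is drawn up clear of the rack, held in the fingers (height (world z) of bottle_mid above 0.135 m and contact force between bottle and the fingers above 1 N), for 0.1 s.
At the end, for the whole second after the job is handed in: Stopper released, fully home in a free pocket (6 mm of its middle, head within 4 mm of the block, upright to 9 degrees). Bottle held by the fingers alone, still, level within 20 degrees, its middle 17 to 32 cm above the light panel and within 5 cm of the panel's middle (all of step 1 and angle between bottle_mid's own z axis and vertical between 1.22 and 1.92 rad and horizontal distance between bottle_mid and panel_top below 0.05 m and z of bottle_mid in the frame of panel_top between 0.17 and 0.32 m and contact force between bottle and the fingers above 2 N and contact force between bottle and panel below 0.1 N and contact force between bottle and rack below 0.1 N and contact force between bottle and block below 0.1 N and linear speed of bottle below 0.03 m/s and angular speed of bottle below 0.2 rad/s); the arm keeps its last pose, push and grip.
It fails at once if the bottle is tipped by more than 20 degrees before it is drawn up clear of the rack, or falls over (height (world z) of bottle_mid below 0.11 m and angle between bottle_mid's own z axis and vertical above 0.35 rad).
It fails at once if the bottle is struck against the light panel (contact force between bottle and panel above 1 N).
It fails at once if an amber bottle or another bystander is moved by more than 2 cm (distance of any of amber_a_mid, amber_b_mid, spare, jigger, jar, beaker, flask, cylinder from where it was at the start of the episode above 0.02 m).
It also fails if it takes over 51 s, if anything falls off the work surface, if the arm or the gripper's body presses on something with over 40 N, if the wrist force passes 120 N, or if a joint passes its speed limit or range.

### The arm

A 7-joint arm with a two-finger parallel gripper is mounted at the origin on the work surface. World frame = base frame: x ahead of the robot, y to its left, z up, the work surface at z = 0. Lengths are in m, angles in rad, forces in N, time in s.
With the tool pointing down it reaches from about 0.4 to 0.875 m from the base axis. Payload 19.3 kg.
Tool frame: the origin (TCP) lies on the centre line of the jaws, within the pads' length; the fingertips stand 14 mm ahead of it and the grasp point (between the pads) lies 5 mm behind it; z points along the fingers, y is the line along which they close (so a half turn about z gives the same grasp; the last joint's range is limited). The gripper opens to 85 mm and grips with 20 to 120 N. Pads are 22 mm wide; open, the fingers measure 114 mm over their backs; the gripper's body (76 mm by 85 mm) begins 54 mm behind the grasp point. The pads swing forward as they close: fully open they stand 13 mm farther back than shut.
Start: joints at [1.164, 0.521, -0.036, 1.599, 0.021, 1.021, -0.113], TCP at [0.207, -0.59, 0.245] pointing down, gripper open.
Joint ranges: [-2.91, 2.91], [-0.3, 2.13], [-1.5, 1.42], [0.17, 2.43], [-1.26, 4.41], [0.16, 1.93], [-2.52, 2.52]. Speed limits (rad/s): [1.89, 1.89, 2.39, 2.39, 3.01, 3.01, 3.01].

### API

Orientations are given as a unit quaternion [x, y, z, w].
In Python, from plant import bot gives the robot as it stands.
- The arm moves only by the shell command python3 -m crank 'ROWS' [OPENING] [FORCE]. ROWS is JSON, a list that holds one entry, the list of rows, each a list of 4 numbers: the shift along the tool's x, y, z in m, then the turn about the tool's z in rad. A call has 1 to 20 rows; each row is the pose to reach, as a shift and turn from the pose commanded when the call began, along the tool's axes at that moment; what a row does not reach only later rows make up. A row lasts 1/12 s, in which the tool goes at most 41.7 mm and 7.16 degrees, less where a joint would pass 70% of its speed; a pose out of reach is approached as far as the arm can. A call with a gripper value outside its range is refused whole. OPENING is the finger opening in m, from 0 to 0.0854, set as the call begins (- or left out, the last holds). The fingers move at their own pace and stop on an object; FORCE is the grip in N (left out, the last holds). Time passes only in rows, so rows that repeat a pose let the fingers close. It gives the time, the measured TCP pose, the force, the opening and the grip force at its end, in the units of the state.
- bot.get_state(): the state, without advancing time (a new reading comes with each control period).
- bot.capture(name): name is "scene" or "top" or "wrist"; returns a dict with "frame" (420x560x3 uint8, red, green, blue), "fx", "fy", "cx", "cy" (pixels), "rvec" (rotation vector, rad) and "tvec" (3), from world to camera coordinates, as OpenCV has them. Camera axes: x right, y down, z forward; pixel columns grow to the right and rows downward; lengths in m; the calibration is good to about 2 mm. A picture is of the moment at which its call begins. There is no depth.
- bot.finish_job(): hands the job in; it is judged then, once.
The state is a dict: "clock": time; "joint_pos": joint angles; "qd": joint speeds; "effort": joint torques, N m; "eef_pos": TCP position; "tool_rot": TCP orientation; "wrist_force": force on the tool from outside, world axes, zero at the start; "torque": the same for the moment, N m; "width": finger opening in m; "grasp_force": force on a finger pad.
Only numpy, scipy, OpenCV 4.12 (cv2) and the standard library are available. Lean on these libraries where they do the work, as an engineer would, in place of code of your own. Each camera call takes 0.05 s, during which the arm holds its last target. There are 200 camera calls.

## Working session

There is one attempt and no reset: what is moved stays moved. The work goes in short steps, Python scripts to look and compute and a shell command to move; the robot and the scene stay as the last step left them, time stands still between calls to the robot, and variables do not carry over. Pictures are saved under pics/ and viewed, at most 10 in all, crops included, and the job is handed in when it is done.

```bash
ls; mkdir -p pics
cat > h.py <<'E'
import numpy as np,cv2
from plant import bot
from scipy.spatial.transform import Rotation as R
def cap(n,f):
    c=bot.capture(n); cv2.imwrite('pics/'+f,c['frame'][:,:,::-1]); np.savez('pics/'+f+'.npz',**{k:v for k,v in c.items()}); return c
def ray(c,u,v):
    M=R.from_rotvec(np.ravel(c['rvec'])).as_matrix(); t=np.ravel(c['tvec'])
    d=M.T@np.array([(u-c['cx'])/c['fx'],(v-c['cy'])/c['fy'],1]); return -M.T@t,d
def atz(c,u,v,z):
    o,d=ray(c,u,v); return o+d*(z-o[2])/d[2]
def tri(obs):
    A=0;b=0
    for c,u,v in obs:
        o,d=ray(c,u,v); d=d/np.linalg.norm(d); P=np.eye(3)-np.outer(d,d); A=A+P; b=b+P@o
    return np.linalg.solve(A,b)
def ld(f): return np.load('pics/'+f+'.npz')
E
python3 - <<'E'
from h import *
s=bot.get_state(); print(s)
for n in('scene','top'):
    c=cap(n,n+'0.png'); print(n,ray(c,280,210), c['fx'])
E
```

```text
pics
{'clock': 0.0, 'joint_pos': array([ 1.1638173 ,  0.52202105, -0.03635113,  1.59998255,  0.02117351,
        1.02109098, -0.11280496]), 'qd': array([-0.00031843, -0.00081507,  0.00108875, -0.00077415, -0.00117855,
       -0.00165318,  0.00104757]), 'effort': array([-1.15735758e-03, -9.27108979e+01,  1.97947450e+00, -3.69934237e+01,
        1.78293331e-02,  8.21276248e-03, -4.43189106e-05]), 'eef_pos': array([ 0.20641477, -0.58960172,  0.24473018]), 'tool_rot': array([ 9.85856527e-01,  1.67590559e-01, -1.15667710e-04, -5.47120090e-04]), 'wrist_force': array([-0.28762534,  0.65826549, -0.07846262]), 'torque': array([-0.0351578,  0.0551379, -0.0300529]), 'grasp_force': 0.0, 'width': 0.08560561704062207}
scene (array([1.3371073 , 0.39330068, 0.99553923]), array([-0.62964147, -0.31762048, -0.70905229])) 538.3177576913378
top (array([ 0.45926095, -0.01740993,  0.96877868]), array([ 0.09185087, -0.04461679, -0.99485708])) 380.79642018025925
```

View pics/scene0.png

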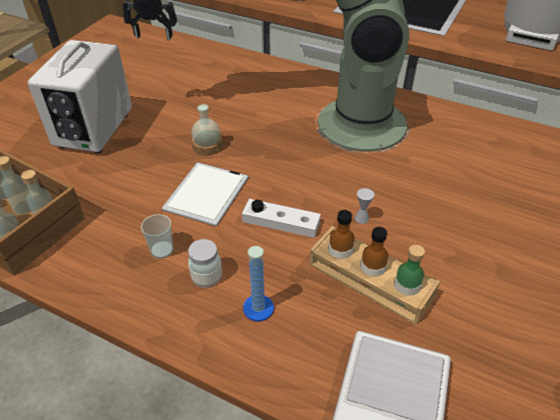

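View pics/top0.png

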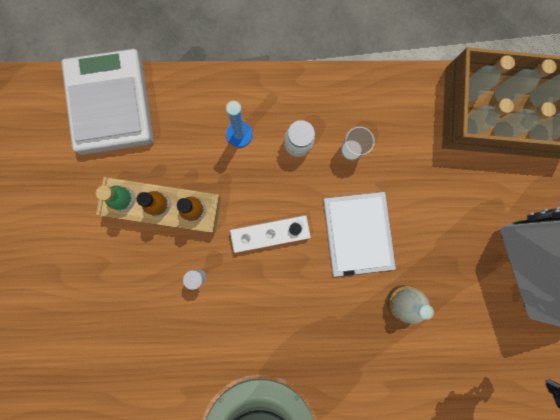

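The top view shows the green bottle's stopper at about (104,192), with the ambers at (146,200) and (185,206). The block's free pockets are at (245,239) and (270,234), and the taken one is at (295,229). The panel centre is about (360,234). In the scene view the stopper head is at (417,252) and the pockets are at (258,206 taken), (281,214) and (305,219).

```bash
python3 -m crank --help 2>&1 | head -20
python3 - <<'E'
from h import *
t=ld('top0.png');s=ld('scene0.png')
print('stopper',tri([(t,104,190),(s,417,251)]), atz(t,104,190,.175))
for n,u,v,us,vs in(('taken',295,229,258,206),('mid',270,234,281,214),('end',245,239,305,219)):
    z=.048 if n=='taken' else .03
    print(n,atz(t,u,v,z),atz(s,us,vs,z))
print('amberA',atz(t,146,200,.166),atz(s,379,235,.166));print('amberB',atz(t,185,206,.166),atz(s,345,217,.166))
print('panel',[atz(t,u,v,.012)[:2].round(3) for u,v in((325,198),(386,194),(394,269),(332,275))])
print('jigger',atz(t,193,281,.088),'flask',atz(t,426,312,.137),'cyl',atz(t,233,108,.194),'jar',atz(t,301,134,.095),'beaker',atz(t,359,141,.09))
print('rack',[atz(t,u,v,.056)[:2].round(3) for u,v in((102,178),(218,192),(215,231),(99,212))])
print(R.from_quat(bot.get_state()['tool_rot']).as_matrix().round(3))
E
```

```text
invalid input: not JSON, or not a number
stopper [0.58072747 0.31852859 0.16516869] [0.58018701 0.31184159 0.175     ]
taken [ 0.49746846 -0.0941297   0.048     ] [ 0.50796335 -0.08661236  0.048     ]
mid [ 0.48700781 -0.03367558  0.03      ] [ 0.4912122  -0.03058205  0.03      ]
end [0.47587116 0.02788638 0.03      ] [0.4797817 0.0305044 0.03     ]
amberA [0.55906212 0.22799966 0.166     ] [0.57294216 0.23793908 0.166     ]
amberB [0.54508571 0.14655451 0.166     ] [0.55639594 0.1555497  0.166     ]
panel [array([ 0.576, -0.175]), array([ 0.584, -0.332]), array([ 0.394, -0.344]), array([ 0.383, -0.187])]
jigger [0.38193646 0.14402099 0.088     ] flask [ 0.30893687 -0.36687017  0.137     ] cyl [0.74633198 0.04176108 0.194     ] jar [ 0.71874379 -0.10969314  0.095     ] beaker [ 0.70183787 -0.24784321  0.09      ]
rack [array([0.627, 0.367]), array([0.589, 0.09 ]), array([0.496, 0.098]), array([0.546, 0.372])]
[[ 0.944  0.33  -0.   ]
 [ 0.33  -0.944  0.001]
 [-0.    -0.001 -1.   ]]
```

```bash
python3 -m crank '[[[0.375,-0.335,-0.055,-1.03],[0.375,-0.335,-0.055,-1.03],[0.375,-0.335,-0.055,-1.03],[0.375,-0.335,-0.055,-1.03],[0.375,-0.335,-0.055,-1.03],[0.375,-0.335,-0.055,-1.03],[0.375,-0.335,-0.055,-1.03],[0.375,-0.335,-0.055,-1.03],[0.375,-0.335,-0.055,-1.03],[0.375,-0.335,-0.055,-1.03],[0.375,-0.335,-0.055,-1.03],[0.375,-0.335,-0.055,-1.03],[0.375,-0.335,-0.055,-1.03]]]' 0.06 40
cat >> h.py <<'E'
def go(p,yaw=None):
    s=bot.get_state(); M=R.from_quat(s['tool_rot']).as_matrix(); 
    print('t',round(s['clock'],2),'tcp',s['eef_pos'].round(4),'axes',M.round(3).tolist(),'q',s['joint_pos'].round(3),'w',round(s['width'],4))
    print('shift',(M.T@(np.array(p)-s['eef_pos'])).round(4),'yaw y',np.degrees(np.arctan2(M[1,1],M[0,1])).round(1))
E
python3 -c "
from h import *
go([.58,.315,.30])"
```

```text
clock: 1.18
eef_pos: [0.4526, -0.1436, 0.3012]
tool_rot: [0.773, 0.634, 0.001, 0.0]
wrist_force: [0.3, 1.2, 0.5]
width: 0.06
grasp_force: 0.0
t 1.18 tcp [ 0.4526 -0.1436  0.3012] axes [[0.196, 0.981, 0.002], [0.981, -0.196, 0.002], [0.002, 0.002, -1.0]] q [ 0.594  0.246 -0.491  1.893  0.132  1.033 -0.149] w 0.06
shift [0.4747 0.0352 0.0022] yaw y -11.3
```

```bash
python3 -m crank '[[[0.475,0.035,0.002,0],[0.475,0.035,0.002,0],[0.475,0.035,0.002,0],[0.475,0.035,0.002,0],[0.475,0.035,0.002,0],[0.475,0.035,0.002,0],[0.475,0.035,0.002,0],[0.475,0.035,0.002,0],[0.475,0.035,0.002,0],[0.475,0.035,0.002,0],[0.475,0.035,0.002,0],[0.475,0.035,0.002,0],[0.475,0.035,0.002,0],[0.475,0.035,0.002,0]]]' 0.06 40
python3 - <<'E'
from h import *
go([.58,.315,.22])
c=cap('wrist','w1.png')
for p in([.58,.315,.175],[.559,.23,.166]):
    q,_=cv2.projectPoints(np.array([p]),c['rvec'],c['tvec'],np.array([[c['fx'],0,c['cx']],[0,c['fy'],c['cy']],[0,0,1]]),None);print(q.ravel())
E
```

```text
clock: 2.35
eef_pos: [0.5798, 0.3092, 0.2974]
tool_rot: [0.775, 0.632, -0.001, -0.0]
wrist_force: [-0.8, -0.6, -0.1]
width: 0.06
grasp_force: 0.0
t 2.35 tcp [0.5798 0.3092 0.2974] axes [[0.201, 0.98, -0.001], [0.98, -0.201, -0.0], [-0.001, -0.001, -1.0]] q [-0.219  0.584 -0.583  1.423  0.326  1.234 -1.036] w 0.06
shift [ 0.0057 -0.0009  0.0774] yaw y -11.6
[280.14016634 201.17200218]
[276.00068791 301.6280624 ]
```

View pics/w1.png

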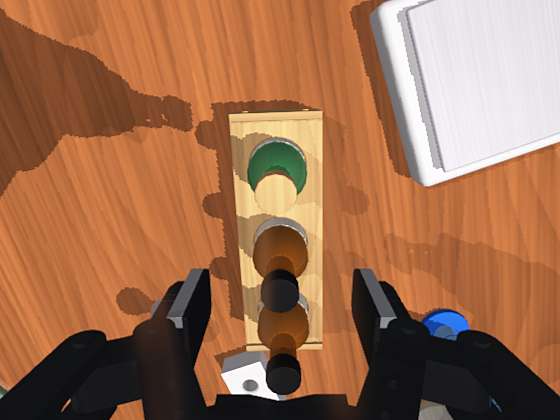

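The wrist view shows the pale head's top centred at (276,192) behind a well-aligned rack. The ambers are at (283,290) and (284,370).

Run:
```python
from h import *
w=ld('w1.png');t=ld('top0.png')
print(atz(w,276,192,.166),atz(t,104,192,.166),tri([(w,276,192),(t,104,192)]))
p=atz(w,276,192,.166)
go([p[0],p[1],.162])
```

```text
[0.57787158 0.31988983 0.166     ] [0.57732    0.31548325 0.166     ] [0.57783507 0.31816775 0.15982513]
t 2.4 tcp [0.5801 0.3079 0.2977] axes [[0.202, 0.979, -0.001], [0.979, -0.202, -0.001], [-0.001, -0.001, -1.0]] q [-0.217  0.583 -0.582  1.423  0.326  1.233 -1.035] w 0.0603
shift [ 0.0114 -0.0046  0.1357] yaw y -11.7
```

```bash
python3 -m crank '[[[0.0105,-0.004,0.06,0],[0.0105,-0.004,0.1,0],[0.0105,-0.004,0.125,0],[0.0105,-0.004,0.135,0],[0.0105,-0.004,0.135,0]]]' 0.06 30 && python3 -m crank '[[[0,0,0,0],[0,0,0,0],[0,0,0,0],[0,0,0,0],[0,0,0,0],[0,0,0,0]]]' 0.02 30 && python3 -m crank '[[[0,0,-0.02,0],[0,0,-0.05,0],[0,0,-0.09,0],[0,0,-0.09,0]]]'
python3 - <<'E'
from h import *
go([.487,-.032,.12])
c=cap('wrist','w2.png');s=cap('scene','s2.png')
a=c['frame'];b=cv2.resize(s['frame'][180:320,300:440],(420,420))
cv2.imwrite('pics/c2.png',np.hstack([a[:,120:440],b])[:,:,::-1])
E
```

```text
clock: 2.82
eef_pos: [0.5777, 0.3173, 0.161]
tool_rot: [0.776, 0.631, -0.002, -0.0]
wrist_force: [0.7, -0.2, 0.7]
width: 0.0604
grasp_force: 0.0
clock: 3.32
eef_pos: [0.5795, 0.3199, 0.1662]
tool_rot: [0.776, 0.631, 0.002, 0.0]
wrist_force: [-0.8, -0.4, 7.6]
width: 0.0304
grasp_force: 29.1
clock: 3.65
eef_pos: [0.5806, 0.3212, 0.2627]
tool_rot: [0.776, 0.631, 0.006, 0.001]
wrist_force: [0.4, 1.1, 0.7]
width: 0.0308
grasp_force: 29.8
t 3.65 tcp [0.5806 0.3212 0.2627] axes [[0.203, 0.979, 0.01], [0.979, -0.203, 0.006], [0.008, 0.008, -1.0]] q [-0.238  0.616 -0.575  1.458  0.352  1.159 -1.071] w 0.0308
shift [-0.366  -0.0211  0.1397] yaw y -11.7
```

View pics/c2.png

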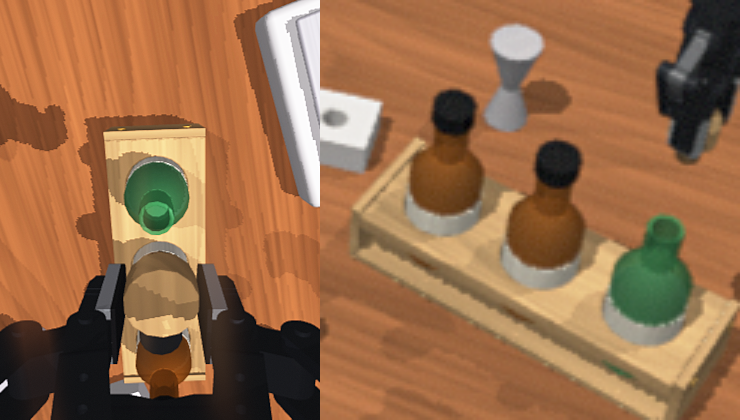

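The stopper is out and held, and the bottle stays upright in its well with its open mouth at (277,218) in the wrist view. Next I'll hover over the end pocket and look.

```bash
python3 -m crank '[[[-0.307,-0.04,0,0],[-0.307,-0.04,0,0],[-0.307,-0.04,0,0],[-0.307,-0.04,0,0],[-0.307,-0.04,0,0],[-0.307,-0.04,0.02,0],[-0.307,-0.04,0.04,0],[-0.307,-0.04,0.063,0],[-0.307,-0.04,0.063,0],[-0.307,-0.04,0.063,0],[-0.307,-0.04,0.063,0]]]'
python3 - <<'E'
from h import *
go([.479,.029,.12])
c=cap('wrist','w3.png'); cv2.imwrite('pics/c3.png',cv2.resize(c['frame'][60:360,130:450],None,fx=2,fy=2,interpolation=2)[:,:,::-1][:600])
E
```

```text
clock: 4.67
eef_pos: [0.4775, 0.0274, 0.1908]
tool_rot: [0.775, 0.631, 0.0, -0.0]
wrist_force: [0.5, -0.4, 0.5]
width: 0.0304
grasp_force: 30.0
t 4.67 tcp [0.4775 0.0274 0.1908] axes [[0.202, 0.979, 0.001], [0.979, -0.202, 0.001], [0.001, 0.0, -1.0]] q [ 0.266  0.413 -0.568  2.01   0.305  0.801 -0.683] w 0.0304
shift [0.0018 0.0011 0.0708] yaw y -11.7
```

View pics/c3.png

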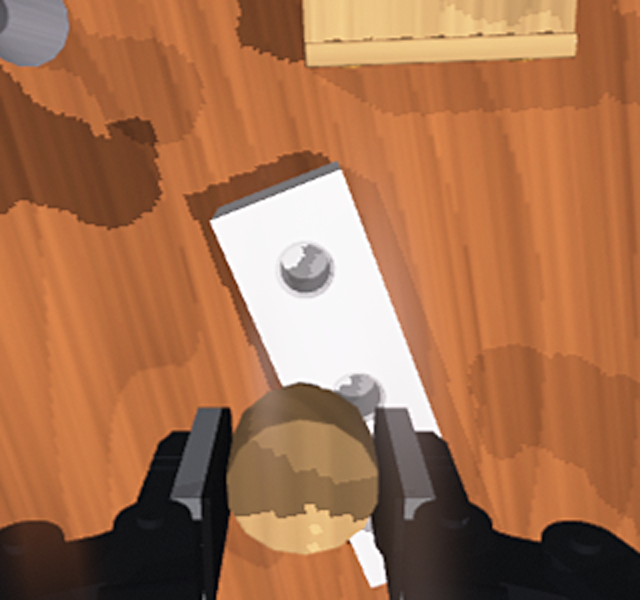

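The end pocket appears at crop (306,269), which is full-image (283,194.5). The stopper is held straight between the pads.

Run:
```python
from h import *
w2=ld('w2.png');w3=ld('w3.png')
print('mouth',atz(w2,277,217,.148))
p=atz(w3,283,194.5,.03);print('pocket',p)
for i in range(4): s=bot.get_state();print(s['eef_pos'].round(4))
go([p[0],p[1],.08])
M=R.from_quat(bot.get_state()['tool_rot']).as_matrix()
for u,v in((277,217),): print('stopper offset in tool at grasp', M.T@(atz(w2,u,v,.148)-np.array([.5795,.3199,.148])))
```

```text
mouth [0.57804962 0.31907538 0.148     ]
pocket [0.47900523 0.02737371 0.03      ]
[0.4778 0.0278 0.1911]
[0.4778 0.0278 0.1911]
[0.4778 0.0278 0.1911]
[0.4778 0.0278 0.1911]
t 4.72 tcp [0.4778 0.0278 0.1911] axes [[0.202, 0.979, 0.001], [0.979, -0.202, 0.001], [0.001, 0.001, -1.0]] q [ 0.265  0.413 -0.569  2.01   0.305  0.801 -0.683] w 0.0306
shift [-0.0003  0.0012  0.1111] yaw y -11.6
stopper offset in tool at grasp [-1.10016247e-03 -1.25427960e-03 -2.24513553e-06]
```

```bash
python3 -m crank '[[[0.0005,0.001,0.04,0],[0.0005,0.001,0.075,0],[0.0005,0.001,0.1,0],[0.0005,0.001,0.112,0],[0.0005,0.001,0.118,0],[0.0005,0.001,0.123,0],[0.0005,0.001,0.128,0],[0.0005,0.001,0.128,0]]]'
python3 - <<'E'
from h import *
go([.4785,.0275,.046]); print(bot.get_state()['wrist_force'])
E
```

```text
clock: 5.38
eef_pos: [0.4786, 0.0274, 0.0625]
tool_rot: [0.775, 0.632, 0.0, 0.0]
wrist_force: [-0.9, 0.5, -0.3]
width: 0.0308
grasp_force: 30.0
t 5.38 tcp [0.4786 0.0274 0.0625] axes [[0.202, 0.979, 0.001], [0.979, -0.202, 0.0], [0.0, 0.001, -1.0]] q [ 0.142  0.625 -0.425  2.092  0.505  0.523 -0.86 ] w 0.0308
shift [ 0.     -0.0001  0.0165] yaw y -11.7
[-0.85895013  0.47332089 -0.27226579]
```

```bash
python3 -m crank '[[[0,0,0.006,0],[0,0,0.011,0],[0,0,0.015,0],[0,0,0.017,0],[0,0,0.017,0]]]'
```

```text
clock: 5.8
eef_pos: [0.4788, 0.0274, 0.0455]
tool_rot: [0.775, 0.631, 0.001, 0.0]
wrist_force: [0.1, 0.9, 5.3]
width: 0.0307
grasp_force: 34.2
```

```bash
python3 -m crank '[[[0,0,0,0],[0,0,0,0],[0,0,0,0],[0,0,0,0]]]' 0.06 30 && python3 -m crank '[[[0,0,-0.04,0],[0,0,-0.08,0],[0,0,-0.12,0],[0,0,-0.16,0],[0,0,-0.2,0],[0,0,-0.2,0]]]'
python3 - <<'E'
from h import *
go([.578,.319,.126])
s=cap('scene','s4.png');w=cap('wrist','w4.png')
cv2.imwrite('pics/c4.png',np.hstack([cv2.resize(s['frame'][170:270,220:360],(560,400)),cv2.resize(w['frame'][100:400,200:380],(240,400))])[:,:,::-1])
E
```

```text
clock: 6.13
eef_pos: [0.4781, 0.027, 0.0452]
tool_rot: [0.775, 0.631, -0.0, -0.0]
wrist_force: [-0.3, 0.3, -0.7]
width: 0.0596
grasp_force: 0.0
clock: 6.63
eef_pos: [0.4805, 0.0277, 0.2517]
tool_rot: [0.776, 0.631, 0.003, 0.003]
wrist_force: [-0.1, -0.2, 0.5]
width: 0.0604
grasp_force: 0.0
t 6.63 tcp [0.4805 0.0277 0.2517] axes [[0.203, 0.979, 0.009], [0.979, -0.203, 0.0], [0.002, 0.008, -1.0]] q [ 0.316  0.331 -0.618  1.943  0.24   0.931 -0.623] w 0.0604
shift [0.3048 0.0353 0.1266] yaw y -11.7
```

View pics/c4.png

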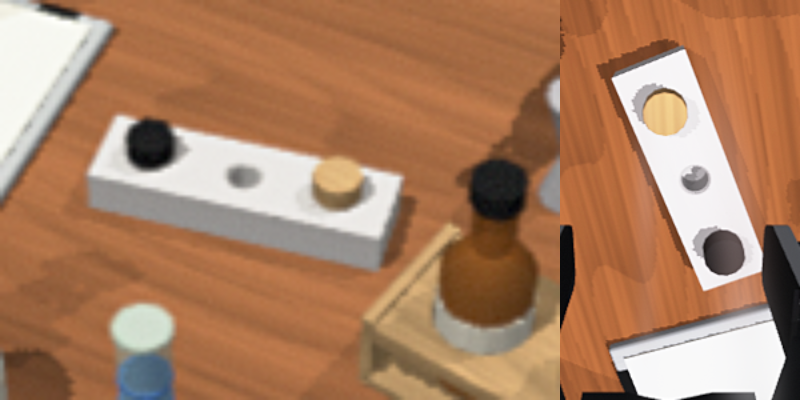

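The stopper sits home in the end pocket: its head is flat on the block in the scene crop at (338,182), level with the black spare. Moves only turn about tool z, so before taking the bottle I'll test whether the tool tilts when a pose is out of reach.

```bash
python3 -m crank '[[[0,0,-0.8,0],[0,0,-0.8,0],[0,0,-0.8,0],[0,0,-0.8,0],[0,0,-0.8,0],[0,0,-0.8,0],[0,0,-0.8,0],[0,0,-0.8,0],[0,0,-0.8,0],[0,0,-0.8,0],[0,0,-0.8,0],[0,0,-0.8,0],[0,0,-0.8,0],[0,0,-0.8,0],[0,0,-0.8,0],[0,0,-0.8,0],[0,0,-0.8,0],[0,0,-0.8,0]]]'
python3 - <<'E'
from h import *
go([.578,.319,.3])
E
```

```text
clock: 8.23
eef_pos: [0.486, 0.0258, 0.681]
tool_rot: [0.776, 0.631, 0.001, 0.004]
wrist_force: [0.2, 0.5, -1.3]
width: 0.0601
grasp_force: 0.0
t 8.23 tcp [0.486  0.0258 0.681 ] axes [[0.204, 0.979, 0.007], [0.979, -0.204, -0.004], [-0.002, 0.007, -1.0]] q [-0.532  0.174  0.477  1.05  -0.081  1.929 -0.297] w 0.0601
shift [0.3067 0.0273 0.3805] yaw y -11.8
```

At the limit the arm stops with no tilt, so the bottle has to be pivoted inside the grip by pushing it against something fixed. I need the positions and heights of the sturdy scenery (scale, toaster, crate).

Run:
```python
from h import *
t=ld('top0.png');s=ld('scene0.png')
a=t['frame'][150:400,440:560];b=s['frame'][20:230,0:150]; d=t['frame'][0:170,400:560];e=s['frame'][320:420,320:470]
im=np.hstack([cv2.resize(a,(240,500)),cv2.resize(b,(357,500))])
im2=np.hstack([im,np.vstack([cv2.resize(d,(200,212)),cv2.resize(e,(200,133)),np.zeros((155,200,3),np.uint8)])])
cv2.imwrite('pics/c5.png',im2[:,:,::-1])
```

```text
(no output)
```

View pics/c5.png

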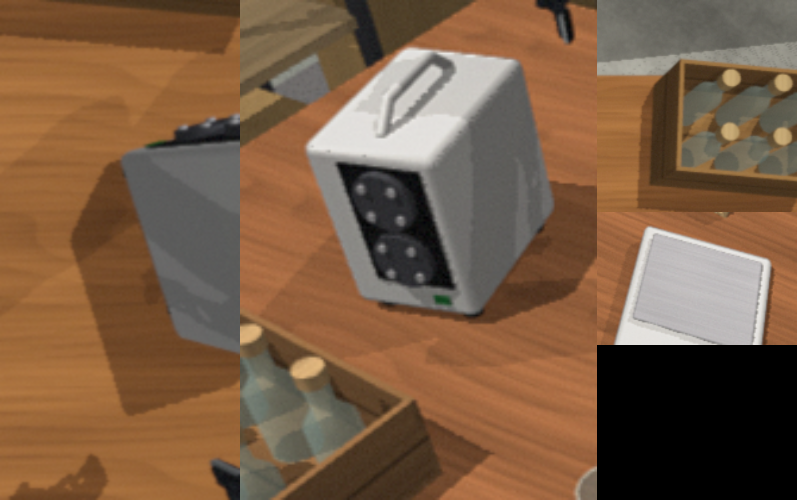

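The box instrument on the right is tall, with its near-face bottom edge at about (502,228)–(530,318) in the top view. The crate's near wall edge is at crop (415,400) in the scene part, and the scale is low.

Run:
```python
from h import *
t=ld('top0.png');s=ld('scene0.png')
b1=atz(t,502,228,0.005);b2=atz(t,530,318,0.005);print('box bottom top-view',b1,b2,'scene',atz(s,99,151,.005),atz(s,127,116,.005))
# heights: vertical line above b point closest to scene ray of top corners
for (u,v),b in (((83,89),atz(s,99,151,.005)),((118,48.6),atz(s,127,116,.005))):
    o,d=ray(s,u,v);k=np.dot((b-o)[:2],d[:2])/np.dot(d[:2],d[:2]);print('box top',o+k*d)
# crate near corner
# bottom (437,470)->, top (415,400)
B=atz(s,(437-240)*.42,20+470*.42,0);o,d=ray(s,(415-240)*.42,20+400*.42);k=np.dot((B-o)[:2],d[:2])/np.dot(d[:2],d[:2]);print('crate',B,o+k*d)
print('crate top view edge',atz(t,450,150,0),atz(t,465,50,.1))
B=atz(s,0,0,0)
```

```text
box bottom top-view [ 0.49233506 -0.63247427  0.005     ] [ 0.26379352 -0.68758787  0.005     ] scene [ 0.47948818 -0.63152748  0.005     ] [ 0.30273209 -0.66818003  0.005     ]
box top [ 0.47416957 -0.6270293   0.21257586]
box top [ 0.28867642 -0.65411067  0.23258683]
crate [ 0.70710458 -0.49454164  0.        ] [ 0.7040378  -0.49234948  0.10170166]
crate top view edge [ 0.69993697 -0.51164081  0.        ] [ 0.92139437 -0.51274662  0.1       ]
```

The box instrument (scenery, about 0.22 m tall, near face at y≈-0.64) can act as the lever: I'll stand the bottle's foot on its near top edge and lower the neck beside it. First I go back above the bottle.

```bash
python3 -m crank '[[[0.307,0.027,0.42,0],[0.307,0.027,0.42,0],[0.307,0.027,0.42,0],[0.307,0.027,0.42,0],[0.307,0.027,0.42,0],[0.307,0.027,0.42,0],[0.307,0.027,0.42,0],[0.307,0.027,0.42,0],[0.307,0.027,0.42,0],[0.307,0.027,0.42,0],[0.307,0.027,0.42,0],[0.307,0.027,0.42,0],[0.307,0.027,0.42,0],[0.307,0.027,0.42,0],[0.307,0.027,0.42,0],[0.307,0.027,0.42,0],[0.307,0.027,0.42,0]]]' 0.05 30
python3 - <<'E'
from h import *
go([.578,.319,.135])
E
```

```text
clock: 9.65
eef_pos: [0.5786, 0.3186, 0.264]
tool_rot: [0.776, 0.63, 0.004, 0.004]
wrist_force: [0.2, -0.0, 0.1]
width: 0.0503
grasp_force: 0.0
t 9.65 tcp [0.5786 0.3186 0.264 ] axes [[0.205, 0.979, 0.011], [0.979, -0.205, -0.002], [0.0, 0.011, -1.0]] q [-0.782  0.576  0.293  1.497 -0.171  1.086 -0.662] w 0.0503
shift [ 0.0002 -0.0021  0.1289] yaw y -11.8
```

```bash
python3 -m crank '[[[0,-0.001,0.04,0],[0,-0.001,0.08,0],[0,-0.001,0.11,0],[0,-0.001,0.125,0],[0,-0.001,0.129,0],[0,-0.001,0.129,0]]]' 0.05 30 && python3 -m crank '[[[0,0,0,0],[0,0,0,0],[0,0,0,0],[0,0,0,0],[0,0,0,0],[0,0,0,0]]]' 0.015 60 && python3 -m crank '[[[0,0,-0.02,0],[0,0,-0.05,0],[0,0,-0.09,0],[0,0,-0.13,0],[0,0,-0.17,0],[0,0,-0.21,0],[0,0,-0.25,0],[0,0,-0.25,0]]]'
python3 - <<'E'
from h import *
go([.43,-.66,.39])
E
```

```text
clock: 10.15
eef_pos: [0.5786, 0.3189, 0.1341]
tool_rot: [0.776, 0.631, 0.003, 0.004]
wrist_force: [0.5, -0.3, 1.7]
width: 0.0501
grasp_force: 0.0
clock: 10.65
eef_pos: [0.5787, 0.3202, 0.1359]
tool_rot: [0.776, 0.631, 0.004, 0.003]
wrist_force: [-4.4, -0.6, 9.5]
width: 0.0236
grasp_force: 58.7
clock: 11.32
eef_pos: [0.5777, 0.3204, 0.3932]
tool_rot: [0.776, 0.631, 0.009, 0.004]
wrist_force: [1.9, 0.5, -0.9]
width: 0.0235
grasp_force: 59.8
t 11.32 tcp [0.5777 0.3204 0.3932] axes [[0.204, 0.979, 0.019], [0.979, -0.204, 0.005], [0.009, 0.018, -1.0]] q [-0.797  0.486  0.322  1.318 -0.147  1.343 -0.685] w 0.0235
shift [-0.9899  0.0556 -0.0043] yaw y -11.8
```

Run:
```python
from h import *
s=ld('scene0.png')
f=lambda X,Y:((X-240)*.42,20+Y*.42)
for n,X,Y,z in(('near-front corner',437,165,.215),('far-front',310,150,.215),('near-back',520,68,.215),('far-back',405,50,.215),('handle front base',380,132,.215),('handle back base',447,68,.215),('handle top f',384,112,.24)):
    print(n,atz(s,*f(X,Y),z).round(3))
```

```text
near-front corner [ 0.478 -0.624  0.215]
far-front [ 0.519 -0.773  0.215]
near-back [ 0.265 -0.679  0.215]
far-back [ 0.293 -0.838  0.215]
handle front base [ 0.454 -0.729  0.215]
handle back base [ 0.305 -0.76   0.215]
handle top f [ 0.448 -0.719  0.24 ]
```

```bash
python3 -m crank '[[[-0.02,0.002,0,0],[-0.05,0.005,0,0],[-0.09,0.01,0,0],[-0.13,0.014,0,-0.05],[-0.17,0.018,0,-0.1],[-0.21,0.022,0,-0.15],[-0.25,0.026,0,-0.2],[-0.29,0.03,0,-0.25],[-0.33,0.034,0,-0.3],[-0.37,0.038,0,-0.35],[-0.41,0.042,0,-0.4],[-0.45,0.046,0,-0.45],[-0.49,0.05,0,-0.45],[-0.53,0.054,0,-0.45],[-0.57,0.057,0,-0.45],[-0.61,0.06,0,-0.45],[-0.65,0.064,0,-0.45],[-0.69,0.068,0,-0.45],[-0.72,0.07,0,-0.45],[-0.74,0.072,0,-0.45]]]' 0.015 100
python3 - <<'E'
from h import *
go([.469,-.58,.393])
E
```

```text
clock: 12.98
eef_pos: [0.4939, -0.4226, 0.3852]
tool_rot: [0.617, 0.787, 0.002, 0.005]
wrist_force: [0.6, -1.1, -2.5]
width: 0.0229
grasp_force: 98.2
t 12.98 tcp [ 0.4939 -0.4226  0.3852] axes [[-0.239, 0.971, 0.01], [0.971, 0.239, -0.004], [-0.006, 0.009, -1.0]] q [ 0.322  0.494  0.478  1.36  -0.231  1.332  1.046] w 0.0229
shift [-0.1469 -0.0618 -0.0075] yaw y 13.9
```

Now I take it over the box edge (15 mm higher for safety) and look before lowering.

```bash
python3 -m crank '[[[-0.03,-0.01,-0.02,0],[-0.07,-0.03,-0.025,0],[-0.11,-0.05,-0.025,0],[-0.15,-0.06,-0.025,0],[-0.18,-0.07,-0.025,0],[-0.21,-0.08,-0.025,0],[-0.235,-0.086,-0.025,0],[-0.242,-0.086,-0.025,0],[-0.242,-0.086,-0.025,0],[-0.242,-0.086,-0.025,0]]]'
python3 - <<'E'
from h import *
go([.469,-.68,.36])
s=cap('scene','s6.png');w=cap('wrist','w6.png')
cv2.imwrite('pics/c6.png',np.hstack([cv2.resize(s['frame'][0:160,30:230],(400,320)),cv2.resize(w['frame'],(400,320))])[:,:,::-1])
E
```

```text
clock: 13.82
eef_pos: [0.4703, -0.6749, 0.4096]
tool_rot: [0.616, 0.788, 0.002, 0.004]
wrist_force: [0.6, 0.1, -2.4]
width: 0.0227
grasp_force: 98.7
t 13.82 tcp [ 0.4703 -0.6749  0.4096] axes [[-0.242, 0.97, 0.009], [0.97, 0.242, -0.002], [-0.004, 0.008, -1.0]] q [ 0.77   0.89   0.457  0.59  -0.36   1.7    1.264] w 0.0227
shift [-0.0044 -0.0029  0.0496] yaw y 14.0
```

View pics/c6.png

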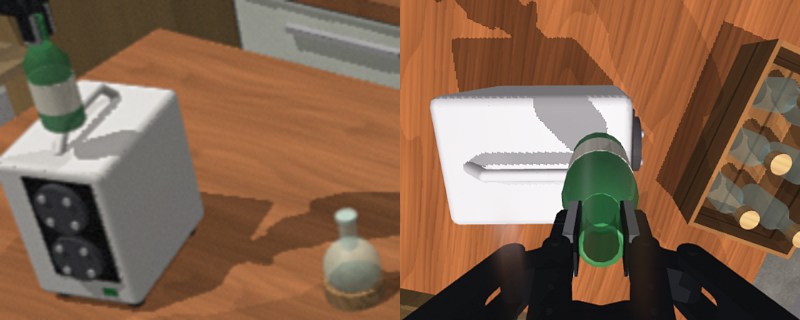

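The bottle hangs upright over the front near corner of the box. In the wrist half, the near top edge is at crop y≈97, the front edge at x≈632 and the handle at y≈153–180.

Run:
```python
from h import *
w=ld('w6.png'); st=bot.get_state();M=R.from_quat(st['tool_rot']).as_matrix()
f=lambda X,Y:((X-400)*1.4,Y*1.3125)
for n,X,Y,z in(('near edge',603,98,.22),('front edge',632,140,.22),('handle near side top',540,155,.25),('handle far',540,180,.25),('far edge',500,222,.22),('near-back corner',433,98,.22)):
    p=atz(w,*f(X,Y),z);print(n,p.round(3),(M.T@(p-st['eef_pos'])).round(3))
```

```text
near edge [ 0.463 -0.625  0.22 ] [0.05  0.002 0.191]
front edge [ 0.51  -0.663  0.22 ] [0.002 0.039 0.191]
handle near side top [ 0.406 -0.698  0.25 ] [-0.007 -0.07   0.16 ]
handle far [ 0.411 -0.727  0.25 ] [-0.036 -0.072  0.16 ]
far edge [ 0.364 -0.811  0.22 ] [-0.106 -0.139  0.19 ]
near-back corner [ 0.267 -0.674  0.22 ] [ 0.051 -0.2    0.189]
```

```bash
python3 -m crank '[[[0.006,0.02,0,0],[0.006,0.02,0.02,0],[0.006,0.02,0.035,0],[0.006,0.02,0.045,0],[0.006,0.02,0.05,0],[0.006,0.02,0.05,0]]]' && python3 -m crank '[[[0,0,0.003,0],[0,0,0.006,0],[0,0,0.006,0]]]'
```

```text
clock: 14.42
eef_pos: [0.4899, -0.6631, 0.3631]
tool_rot: [0.615, 0.789, 0.002, 0.006]
wrist_force: [0.3, 0.1, 9.6]
width: 0.0229
grasp_force: 99.9
clock: 14.67
eef_pos: [0.4899, -0.6638, 0.3628]
tool_rot: [0.615, 0.789, 0.001, 0.01]
wrist_force: [-6.3, 8.9, 47.4]
width: 0.0229
grasp_force: 105.2
```

```bash
python3 -m crank '[[[0,0,-0.004,0],[0,0,-0.004,0],[0.013,0,-0.006,0],[0.027,0,-0.007,0],[0.04,0,-0.006,0],[0.054,0,-0.0045,0],[0.067,0,-0.001,0],[0.079,0,0.003,0],[0.079,0,0.003,0]]]' 0.015 20
python3 - <<'E'
from h import *
go([.469,-.68,.36])
s=cap('scene','s7.png');w=cap('wrist','w7.png')
cv2.imwrite('pics/c7.png',np.hstack([cv2.resize(s['frame'][0:160,30:230],(400,320)),cv2.resize(w['frame'],(400,320))])[:,:,::-1])
E
```

```text
clock: 15.42
eef_pos: [0.4713, -0.585, 0.3565]
tool_rot: [0.614, 0.789, 0.002, 0.008]
wrist_force: [-3.4, 11.8, 31.9]
width: 0.0231
grasp_force: 111.9
t 15.42 tcp [ 0.4713 -0.585   0.3565] axes [[-0.245, 0.969, 0.016], [0.969, 0.245, -0.006], [-0.01, 0.014, -1.0]] q [ 0.594  0.709  0.469  1.075 -0.313  1.407  1.257] w 0.0231
shift [-0.0915 -0.0255 -0.003 ] yaw y 14.2
```

View pics/c7.png

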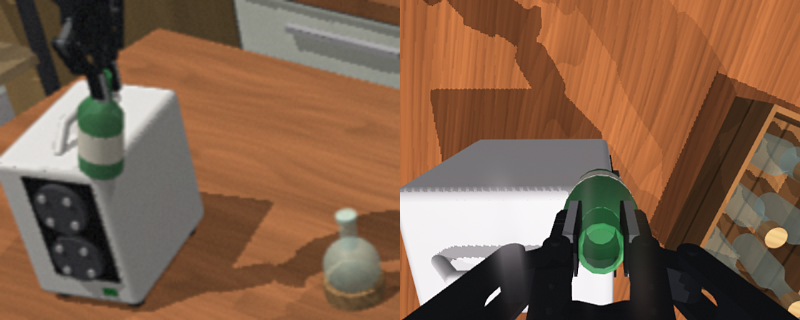

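The bottle is leaning towards the workspace on the box edge, and the geometry says about 0.5 rad. I'll write a silhouette tilt estimator to measure this in numbers instead of viewing more pictures.

```bash
cat > tilt.py <<'E'
from h import *
def mask(fr):
    hsv=cv2.cvtColor(np.ascontiguousarray(fr),cv2.COLOR_RGB2HSV); return cv2.inRange(hsv,(55,90,30),(90,255,255))
def pts(P,M,th,L):
    ax=M[:,0]*np.sin(th)-M[:,2]*np.cos(th); e1=M[:,1]; e2=np.cross(ax,e1); a=np.linspace(0,2*np.pi,40)
    out=[]
    for h,r in((0,.028),(.086,.028),(.095,.022),(.106,.013),(.14,.013)):
        out.append(P+ax*(h-L)+r*(np.outer(np.cos(a),e1)+np.outer(np.sin(a),e2)))
    return np.vstack(out),P+ax*(.07-L)
def fit(names=('scene','wrist')):
    s=bot.get_state();M=R.from_quat(s['tool_rot']).as_matrix();P=s['eef_pos']-.005*M[:,2]
    for n in names:
        c=bot.capture(n);g=mask(c['frame']);K=np.array([[c['fx'],0,c['cx']],[0,c['fy'],c['cy']],[0,0,1]])
        best=[]
        for L in(.12,.132):
          for th in np.arange(-.4,2.0,.05):
            q=cv2.projectPoints(pts(P,M,th,L)[0],c['rvec'],c['tvec'],K,None)[0].astype(np.int32)
            m=np.zeros_like(g);cv2.fillConvexPoly(m,cv2.convexHull(q),255)
            gl=cv2.morphologyEx(g,cv2.MORPH_OPEN,np.ones((3,3)))
            x0,y0,w0,h0=cv2.boundingRect(q); roi=np.zeros_like(g); roi[max(0,y0-60):y0+h0+60,max(0,x0-60):x0+w0+60]=255
            ys,xs=np.nonzero(gl&roi)
            if len(xs)<30: continue
            k=np.zeros_like(g);cv2.fillConvexPoly(k,cv2.convexHull(np.c_[xs,ys].astype(np.int32)),255)
            best.append(((k&m>0).sum()/((k|m)>0).sum(),round(th,2),L))
        print(n,sorted(best)[-4:])
E
python3 -c "
from tilt import *
fit()
go([.45,-.26,.3])"
```

```text
scene [(np.float64(0.46799007444168733), np.float64(0.2), 0.132), (np.float64(0.47829083390764987), np.float64(0.5), 0.12), (np.float64(0.49440488301119023), np.float64(0.3), 0.132), (np.float64(0.5010235414534289), np.float64(0.25), 0.132)]
wrist [(np.float64(0.7295794230100799), np.float64(0.4), 0.12), (np.float64(0.7329385222786238), np.float64(0.4), 0.132), (np.float64(0.7534931861307573), np.float64(0.35), 0.12), (np.float64(0.7626782510152045), np.float64(0.35), 0.132)]
t 15.62 tcp [ 0.4715 -0.5857  0.3566] axes [[-0.245, 0.969, 0.015], [0.97, 0.245, -0.005], [-0.009, 0.014, -1.0]] q [ 0.595  0.711  0.469  1.071 -0.313  1.41   1.257] w 0.0232
shift [0.3215 0.0582 0.0547] yaw y 14.2
```

```bash
python3 -m crank '[[[0,0,-0.015,0],[0,0,-0.03,0],[0,0,-0.03,0],[0,0,-0.03,0]]]' 0.015 20; python3 -c "
from tilt import *
fit()"
```

```text
clock: 15.95
eef_pos: [0.4701, -0.5868, 0.3816]
tool_rot: [0.615, 0.788, 0.002, 0.005]
wrist_force: [0.8, 0.3, -2.5]
width: 0.023
grasp_force: 107.5
scene [(np.float64(0.7264150943396226), np.float64(0.25), 0.132), (np.float64(0.7276326207442597), np.float64(0.4), 0.132), (np.float64(0.7310725552050473), np.float64(0.35), 0.132), (np.float64(0.7328063241106719), np.float64(0.3), 0.132)]
wrist [(np.float64(0.7249506995962062), np.float64(0.45), 0.132), (np.float64(0.7296931407942239), np.float64(0.3), 0.132), (np.float64(0.7466857415355269), np.float64(0.4), 0.132), (np.float64(0.7668216759988612), np.float64(0.35), 0.132)]
```

```bash
python3 -m crank '[[[0,0,0,0],[0,0,0,0]]]' 0.018 20
```

```text
clock: 16.22
eef_pos: [0.4697, -0.5872, 0.3797]
tool_rot: [0.615, 0.788, 0.002, 0.004]
wrist_force: [-0.7, 0.1, -2.1]
width: 0.0232
grasp_force: 107.3
```

```bash
python3 -m crank '[[[0,0,0,0],[0,0,0,0]]]' 0.0235 20
```

```text
clock: 16.38
eef_pos: [0.4697, -0.5874, 0.3801]
tool_rot: [0.616, 0.788, 0.002, 0.004]
wrist_force: [0.0, 0.6, -2.3]
width: 0.0238
grasp_force: 65.3
```

```bash
python3 -m crank '[[[-0.02,0,0,0],[-0.044,0,0,0],[-0.044,0,0,0],[-0.044,0,0.012,0],[-0.044,0,0.02,0],[-0.044,0,0.024,0],[-0.044,0,0.024,0]]]' 0.0239 20 && python3 -m crank '[[[0.01,0,0.002,0],[0.02,0,0.004,0],[0.03,0,0.008,0],[0.039,0,0.011,0],[0.048,0,0.016,0],[0.056,0,0.021,0],[0.056,0,0.021,0]]]'; python3 -c "
from tilt import *
fit()"
```

```text
clock: 16.97
eef_pos: [0.4805, -0.6308, 0.3605]
tool_rot: [0.615, 0.788, 0.001, 0.007]
wrist_force: [-3.9, 3.5, 26.2]
width: 0.0246
grasp_force: 50.7
clock: 17.55
eef_pos: [0.4672, -0.5745, 0.3368]
tool_rot: [0.615, 0.788, 0.002, 0.005]
wrist_force: [-3.3, 3.7, 12.7]
width: 0.0242
grasp_force: 53.0
scene [(np.float64(0.6683168316831684), np.float64(0.9), 0.132), (np.float64(0.7244027303754266), np.float64(0.85), 0.12), (np.float64(0.7395833333333334), np.float64(0.85), 0.132), (np.float64(0.7669305189094108), np.float64(0.8), 0.12)]
wrist [(np.float64(0.6045464609934312), np.float64(0.95), 0.132), (np.float64(0.6383758085885746), np.float64(0.9), 0.132), (np.float64(0.6543039503191306), np.float64(0.8), 0.132), (np.float64(0.6895123806304403), np.float64(0.85), 0.132)]
```

```bash
python3 -m crank '[[[0.011,0,0.009,0],[0.021,0,0.018,0],[0.03,0,0.028,0],[0.038,0,0.039,0],[0.044,0,0.05,0],[0.05,0,0.063,0],[0.054,0,0.074,0],[0.057,0,0.085,0],[0.057,0,0.085,0]]]'; python3 -c "
from tilt import *
fit()"
```

```text
clock: 18.4
eef_pos: [0.4539, -0.5198, 0.2487]
tool_rot: [0.615, 0.788, 0.002, 0.003]
wrist_force: [-1.6, 2.4, 4.5]
width: 0.024
grasp_force: 58.4
scene [(np.float64(0.39531727180183235), np.float64(1.55), 0.12), (np.float64(0.3953252032520325), np.float64(1.6), 0.132), (np.float64(0.39650445510623716), np.float64(1.5), 0.132), (np.float64(0.4023931623931624), np.float64(1.55), 0.132)]
wrist [(np.float64(0.6437147939519715), np.float64(0.95), 0.132), (np.float64(0.6536606009310199), np.float64(0.8), 0.132), (np.float64(0.6710034278591461), np.float64(0.9), 0.132), (np.float64(0.6978794178794179), np.float64(0.85), 0.132)]
```

```bash
python3 -m crank '[[[0,0,0,0],[0,0,0,0],[0,0,0,0],[0,0,-0.01,0],[0,0,-0.03,0],[0,0,-0.04,0],[0,0,-0.04,0]]]' 0.01 120 && python3 -m crank '[[[0.01,0.003,0,0],[0.03,0.01,0,0],[0.06,0.02,0,0],[0.09,0.03,0,0],[0.12,0.04,0,0],[0.15,0.05,0,0],[0.18,0.06,0,0],[0.21,0.07,0.01,0],[0.24,0.08,0.02,0],[0.27,0.086,0.025,0],[0.29,0.09,0.03,0],[0.302,0.093,0.03,0],[0.307,0.093,0.03,0],[0.307,0.093,0.03,0],[0.307,0.093,0.03,0]]]'
python3 - <<'E'
from tilt import *
fit(('scene','top','wrist')); go([.469,-.20,.257]); st=bot.get_state(); print(st['qd'].round(3))
s=cap('scene','s9.png');w=cap('top','t9.png')
cv2.imwrite('pics/c9.png',np.hstack([cv2.resize(s['frame'][60:260,130:350],(440,400)),cv2.resize(w['frame'][150:330,280:430],(333,400))])[:,:,::-1])
E
```

```text
clock: 19.08
eef_pos: [0.4543, -0.5216, 0.2931]
tool_rot: [0.616, 0.788, 0.002, 0.006]
wrist_force: [0.1, -0.8, -2.1]
width: 0.0235
grasp_force: 117.6
clock: 20.33
eef_pos: [0.4698, -0.2008, 0.2598]
tool_rot: [0.616, 0.788, 0.002, 0.004]
wrist_force: [0.9, 0.2, -2.5]
width: 0.0232
grasp_force: 117.6
scene [(np.float64(0.7370892018779343), np.float64(1.65), 0.12), (np.float64(0.7459128065395095), np.float64(1.6), 0.12), (np.float64(0.7592592592592593), np.float64(1.65), 0.132), (np.float64(0.7598371777476255), np.float64(1.6), 0.132)]
top []
wrist [(np.float64(0.6200457598346741), np.float64(0.95), 0.132), (np.float64(0.6469788391263703), np.float64(0.8), 0.132), (np.float64(0.6508084577114428), np.float64(0.9), 0.132), (np.float64(0.6819543865490262), np.float64(0.85), 0.132)]
t 20.48 tcp [ 0.4698 -0.2013  0.2598] axes [[-0.241, 0.97, 0.009], [0.971, 0.241, -0.002], [-0.005, 0.008, -1.0]] q [-0.066  0.346  0.458  1.904 -0.191  0.923  0.726] w 0.0234
shift [ 0.0015 -0.0005  0.0028] yaw y 13.9
[ 0.     0.002 -0.004  0.002  0.002  0.    -0.001]
```

View pics/c9.png

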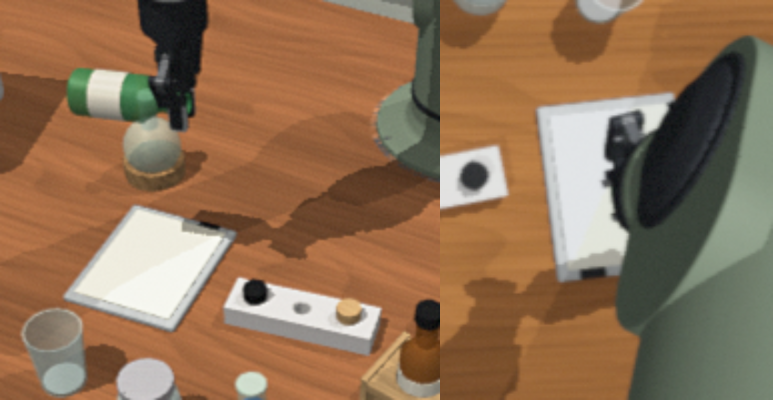

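The bottle lies level in the fingers at about 1.6 rad, with its middle about 0.25 m above the panel centre. The stopper is still home at crop (350,310). Handing in.

```bash
python3 -c "
from plant import bot
print(bot.finish_job())"
```

```text
the job is handed in; nothing more can be done
None
```

I handed the job in at about 20 s on the clock, with no verdict shown: the stopper is home in the end pocket, and the bottle is held level about 25 cm above the panel's middle. I tipped it on its side by pivoting its foot on the top edge of the box instrument to the robot's right, since the moves can't tilt the tool.

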